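# Switch on the turntable of the can display

## Task

Start the display's turntable: of the two toggle switches on the bench boxes, flip the one with the long bat over its centre, so that it leans fully to the opposite side. Leave the short toggle as it is, and leave the loose can near the boxes standing where it is.

Things in the scene. Friction and masses are not known exactly. Their poses are not given: they have to be found in the camera images.
- motor_box: Turntable's switch box, screwed to the bench: grey, 120 (x) x 90 (y) x 60 mm high, black lid with the long steel bat toggle in its middle. Origin: centre of the underside, z up. Bat pivot 64 mm above the origin, in a bush 22 mm across, 4 mm high. The bat swings in the box's x-z plane, leaning to its -x at the start. Yaw varies up to 1.4 rad; left or right of the robot.
- motor_bat (a joint): Long bat, 62 mm from pivot to end, 8 mm thick at the foot, 14 near the end. Rad about box y: 0 = leans fully to box -x (start; end 27 mm off centre, 120 mm above bench), 0.45 upright, 0.9 = fully to +x (wanted). Over-centre spring: about 3 N at its end to leave a stop, none at upright, then it snaps over by itself. Rigid at its stops. A closed gripper can push it sideways.
- lamp_bat (a joint): Short bat (30 mm from pivot, 11 mm thick) on the lamp's box, which is like the turntable's and stands 340 mm or more from it on the other side of the robot's x axis. Rad: 0 = leaning fully to that box's -x (start), 0.9 = fully to its +x, same snap action. To be left at 0.
- can: Loose full food can standing upright between the two boxes, 74 mm across, 110 mm high, about 0.45 kg. Origin at the centre of its underside, z along its axis. To be left alone.

How it is judged:
By the outcome, as a careful person would: the job done as asked, in the order asked, and still so for the second after the job is handed in, with the robot touching nothing.
It also fails if it takes over 29 s, if anything falls off the work surface, if the arm or the gripper's body presses on something with over 40 N, if the wrist force passes 120 N, or if a joint passes its speed limit or range.

## Robot

A 6-joint arm with a two-finger parallel gripper is mounted at the origin on the work surface. World frame = base frame: x ahead of the robot, y to its left, z up, the work surface at z = 0. Lengths are in m, angles in rad, forces in N, time in s.
With the tool pointing down it reaches from about 0.2 to 0.875 m from the base axis. Payload 3.4 kg.
Tool frame: the origin (TCP) lies at the very end of the fingers, on their centre line; the grasp point (between the pads) lies manip.grasp_offset behind it (manip.grasp_offset is the distance from the TCP to the grasp point, in m); z points along the fingers, y is the line along which they close (so a half turn about z gives the same grasp; the last joint's range is limited). The gripper opens to 94 mm and grips with 3 to 60 N. Pads are 16 mm wide; open, the fingers measure 119 mm over their backs; the gripper's body (75 mm by 177 mm) begins 78 mm behind the grasp point.
Start: joints at [-1.466, 0.276, 1.505, -0, 1.361, -0.121], TCP at [0.129, -0.56, 0.205] pointing down, gripper open.
Joint ranges: [-2.89, 2.89], [-0.75, 2.08], [0.22, 2.7], [-1.18, 4.32], [0.11, 2.71], [-2.7, 2.7]. Speed limits (rad/s): [2.57, 2.57, 3.14, 3.14, 3.14, 3.14].

## Interface

Orientations are given as [roll, pitch, yaw] about the fixed x, y, z axes, in that order (R = Rz(yaw) Ry(pitch) Rx(roll)).
In Python, from workcell import manip, vision, ticket, monitor gives the robot as it stands (manip), with the cameras (vision), the job (ticket) and the readings (monitor).
- The arm moves only by the tool nudge_tcp, called as name([rows], argument=value, ...), one row to a line, values as JSON. Schema: {"type":"object","properties":{"increments":{"type":"array","items":{"type":"array","items":{"type":"array","items":{"type":"number"},"minItems":4,"maxItems":4},"minItems":1,"maxItems":10},"minItems":1,"maxItems":1},"finger_gap":{"type":"number"},"clamp_n":{"type":"number"},"only":{"type":"string"},"quiet":{"type":"boolean"},"lines":{"type":"string"}},"required":["increments"],"additionalProperties":false}. increments is a list that holds a single list of rows (three levels of brackets), with 1 to 10 rows, each of 4 numbers: dx, dy, dz in normalised numbers (1 is 0.8 m), then a turn about the tool's z in normalised numbers (1 is pi rad); each row is the pose to reach, as a shift and turn from the pose commanded when the call began, along the tool's axes at that moment; what a row does not reach only later rows make up. A row lasts 1/8 s, in which the tool goes at most 0.0625 m and 0.188 rad, less where a joint would pass 70% of its speed; a pose out of reach is approached as far as the arm can. finger_gap is the finger opening in m, set as the call begins (left out keeps the last). The fingers move at their own pace and stop on an object; clamp_n is the grip in N (left out, the last holds). Time passes only in rows, so rows that do not move let the fingers close. The tool returns the time, the measured TCP pose, the force, the opening and the grip force at its end. only (a regular expression) keeps the lines of the reply that match it, lines (a string "A,B") keeps lines A to B, and quiet returns only ok. Shift and turn numbers lie between -1 and 1, and a call with a number outside is refused. Input that does not fit is refused with a message, and nothing moves.
- monitor.get_obs(): the state, without advancing time (a new reading comes with each control period).
- vision.camera(name): name is "scene" or "top" or "wrist"; returns the picture (480x640x3 uint8, blue, green, red); there is no depth.
- vision.calibration(name): a dict with "intrinsics" (3x3 intrinsics, pixels), "R" (3x3) and "t" (3): a world point X has camera coordinates R X + t. Camera axes: x right, y down, z forward; pixel columns grow to the right and rows downward; lengths in m; the calibration is good to about 2 mm. A picture is of the moment at which its call begins: read the wrist's pose just before it. calibration takes no time and is no camera call; for the wrist camera it gives the pose at the moment of the call.
- ticket.job_done(): hands the job in; it is judged then, once.
The state is a dict: "t": time; "joint_pos": joint angles; "qvel": joint speeds; "tau": joint torques, N m; "position": TCP position; "tcp_rot": TCP orientation; "contact_force": force on the tool from outside, world axes, zero at the start; "torque": the same for the moment, N m; "grip_width": finger opening in m; "finger_force": force on a finger pad.
Only numpy, scipy, OpenCV 4.12 (cv2) and the standard library are available. Lean on these libraries where they do the work, as an engineer would, in place of code of your own. Each camera call takes 0.05 s, during which the arm holds its last target. There are 200 camera calls.

## Working session

There is one attempt and no reset: what is moved stays moved. The work goes in short steps, Python scripts to look and compute and a tool call to move; the robot and the scene stay as the last step left them, time stands still between calls to the robot, and variables do not carry over. Pictures are saved under pics/ and viewed, at most 10 in all, crops included, and the job is handed in when it is done.

```bash
mkdir -p pics; ls
```

Run:
```python
from workcell import manip, vision, ticket, monitor
import cv2
for n in("top","scene"):
    cv2.imwrite(f"pics/{n}0.png",vision.camera(n)); c=vision.calibration(n); print(c)
o=monitor.get_obs();print(o["t"],o["position"],o["tcp_rot"],manip.grasp_offset)
```

```text
pics
workcell.py
{'intrinsics': array([[482.69232507,   0.        , 328.16972905],
       [  0.        , 482.69232507, 236.11359958],
       [  0.        ,   0.        ,   1.        ]]), 'R': array([[-0.01029093, -0.9999171 ,  0.00773914],
       [-0.99982453,  0.01016821, -0.01573261],
       [ 0.01565261, -0.00789968, -0.99984628]]), 't': array([0.01537518, 0.52414598, 0.76726487])}
{'intrinsics': array([[620.95598186,   0.        , 326.15946638],
       [  0.        , 620.95598186, 238.59244999],
       [  0.        ,   0.        ,   1.        ]]), 'R': array([[ 0.74431059,  0.66778529,  0.00803471],
       [ 0.46255432, -0.5068084 , -0.72745361],
       [-0.48171076,  0.54516791, -0.68610982]]), 't': array([-0.38572303, -0.18755472,  1.23002625])}
0.1 [ 0.12865815 -0.55992074  0.20471918] [-3.14001267e+00 -1.92729045e-04  2.25766841e-01] 0.0188
```

View pics/top0.png

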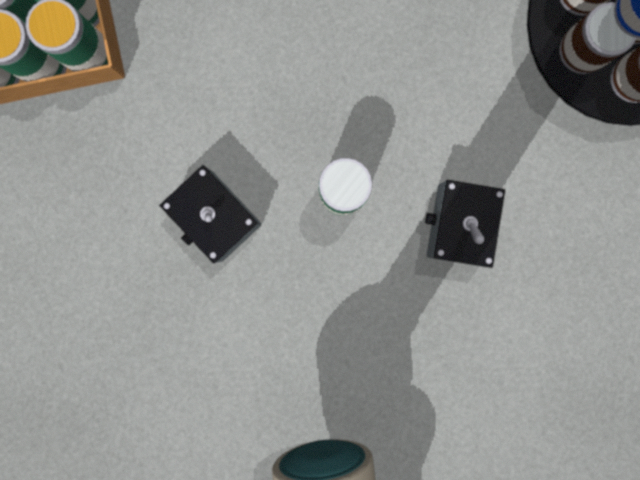

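View pics/scene0.png

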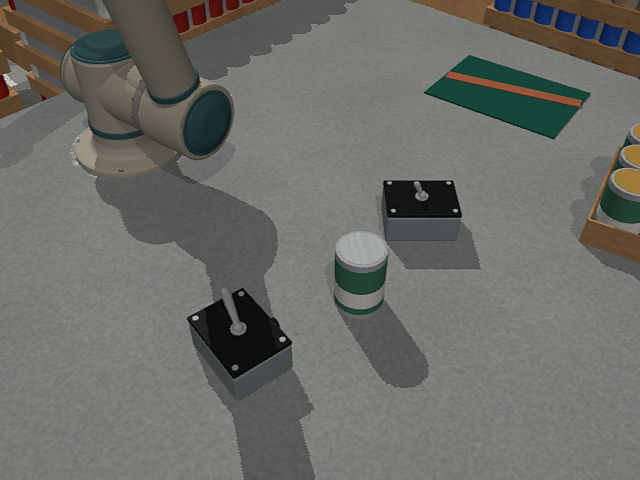

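The long-bat box is on the right in the top view (bush 471,224; bat end about 479,240). In the scene view its bush is at 238,328 and its end at 226,291. The can is at 345,185 and the lamp box is on the left. I'll triangulate these points.

Create tri.py:
```python
import numpy as np, cv2
from workcell import manip, vision, ticket, monitor
def P(n):
    c=vision.calibration(n); return c["intrinsics"]@np.c_[c["R"],c["t"]]
def tri(a,b,na="top",nb="scene"):
    X=cv2.triangulatePoints(P(na),P(nb),np.array(a,float).T,np.array(b,float).T); return (X[:3]/X[3]).T
```

Run:
```python
from tri import *
X=tri([(471,224),(479,239),(451,186),(489,261),(440,253),(503,190),(345,184)],[(238,327),(227,292),(282,340),(195,318),(241,294),(235,368),(361,248)])
print(X.round(4))
m=X[2:6].mean(0);d=(X[2]-X[4]+X[5]-X[3])/2;print(m,d,np.arctan2(d[1],d[0]),np.linalg.norm(X[2]-X[5]))
for n,b in(("top",(410,150,540,290)),("scene",(160,270,310,400))):
    im=cv2.imread(f"pics/{n}0.png")[b[1]:b[3],b[0]:b[2]];cv2.imwrite(f"pics/{n}c.png",cv2.resize(im,None,fx=4,fy=4,interpolation=2))
```

```text
[[ 0.54   -0.1997  0.065 ]
 [ 0.5185 -0.1945  0.1136]
 [ 0.5959 -0.173   0.0604]
 [ 0.4847 -0.2266  0.0624]
 [ 0.4969 -0.155   0.0601]
 [ 0.5884 -0.247   0.0694]
 [ 0.594  -0.0133  0.1112]]
[ 0.54146042 -0.20040627  0.06306941] [ 0.10131675 -0.01923259  0.0036605 ] -0.18759434292400548 0.07487773658775676
```

View pics/topc.png

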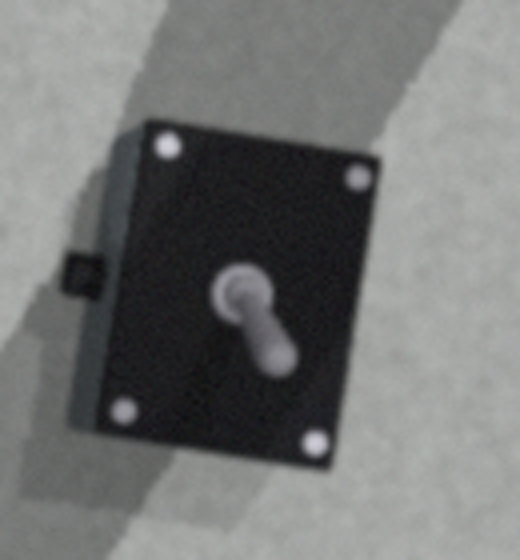

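The bush is at (0.540, -0.200, 0.065) and the bat end points to -x, as expected. Box yaw is about -0.17, and the screw spacing and heights match the text. I'll go above and behind the bat at s = -70 mm along box x, with the gripper closed and the tool x along box x.

The manual's scale: shifts go in shares of 0.8 m and turns go in shares of pi rad. Converting my numbers, 0.416 m / 0.8 = 0.52, -0.286 m / 0.8 = -0.3575, 0.396 rad / 3.1416 = 0.1261.

nudge_tcp([
  [[0.05,-0.0338,0,0.0127],[0.1063,-0.0725,0,0.0286],[0.1625,-0.1125,0,0.0446],[0.225,-0.1538,0,0.0605],[0.2813,-0.1938,0,0.0764],[0.3375,-0.2325,0,0.0923],[0.4,-0.275,0,0.1082],[0.4563,-0.3125,0,0.121],[0.5,-0.3438,0,0.1261],[0.52,-0.3575,0,0.1261]],
], finger_gap=0, clamp_n=20)

```text
t: 1.35
position: [0.4712, -0.1864, 0.205]
tcp_rot: [-3.141, 0.001, -0.168]
contact_force: [-0.1, -0.0, 0.3]
grip_width: 0.0005
finger_force: 0.0
```

nudge_tcp([
  [[0,0,0,0],[0,0,0,0]],
])

```text
t: 1.6
position: [0.4694, -0.189, 0.2052]
tcp_rot: [3.141, 0.001, -0.17]
contact_force: [0.1, 1.1, -0.5]
grip_width: 0.0003
finger_force: 0.0
```

Run:
```python
from tri import *
o=monitor.get_obs();p=o["position"];print(o["t"],p,o["tcp_rot"],o["grip_width"])
cv2.imwrite("pics/w1.png",vision.camera("scene"))
y=o["tcp_rot"][2];q=np.array([.540,-.200])-p[:2]
print("pivot in tool x,y",q@[np.cos(y),np.sin(y)],q@[np.sin(y),-np.cos(y)])
```

```text
1.6 [ 0.4694449  -0.1890001   0.20517941] [ 3.14114530e+00  1.00133952e-03 -1.70386554e-01] 0.0003459877971145746
pivot in tool x,y 0.07139859614652105 -0.0011229471272481445
```

View pics/w1.png

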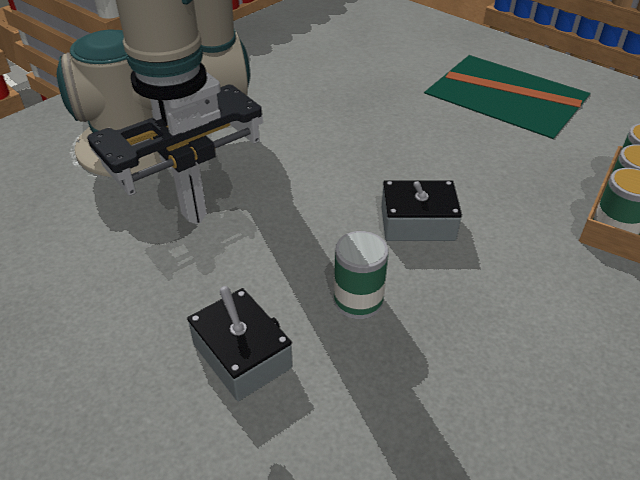

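The closed fingers (195,220) are behind the bat (226,291) and in line with it. I'll go down, then push gently to just before the pivot and check.

Converted, 0.107 m / 0.8 = 0.1338, 0.08 m / 0.8 = 0.1.

nudge_tcp([
  [[0,0,0.05,0],[0,-0.0013,0.1,0],[0,-0.0013,0.1338,0],[0,-0.0013,0.1338,0],[0.0188,-0.0013,0.1338,0],[0.025,-0.0013,0.1338,0]],
], lines="1,4")

```text
t: 2.4
position: [0.4926, -0.1924, 0.1001]
tcp_rot: [3.14, -0.004, -0.171]
contact_force: [0.1, 0.1, -0.3]
```

nudge_tcp([
  [[0.01,0,0,0],[0.0175,0,0,0],[0.025,0,0,0],[0.0325,0,0,0],[0.04,0,0,0],[0.0463,0,0,0],[0.0525,0,0,0],[0.055,0,0,0],[0.055,0,0,0]],
], lines="1,4")

```text
t: 3.52
position: [0.5336, -0.1985, 0.0984]
tcp_rot: [3.141, -0.0, -0.17]
contact_force: [-0.3, -0.3, 0.3]
```

Run:
```python
from tri import *
im=vision.camera("scene");cv2.imwrite("pics/w2.png",im)
```

```text
(no output)
```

View pics/w2.png

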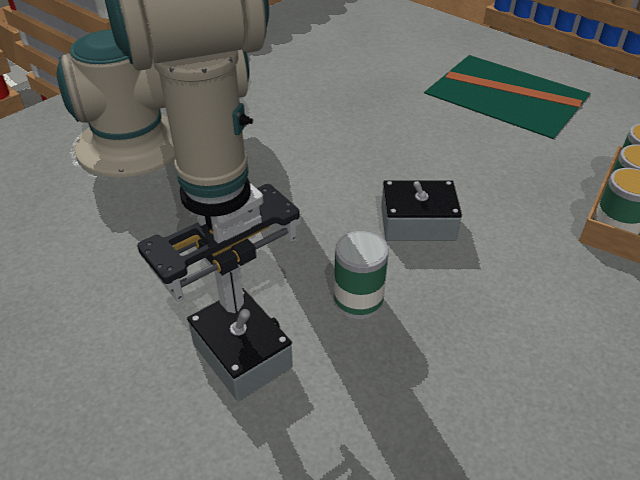

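The bat has snapped over: its end is now at (244,314), leaning toward the camera, and no force remains on the tool. I'll back off, rise and check.

Converted, -0.16 m / 0.8 = -0.2, -0.12 m / 0.8 = -0.15.

nudge_tcp([
  [[-0.025,0,0,0],[-0.075,0,0,0],[-0.0875,0,-0.05,0],[-0.1,0,-0.1125,0],[-0.15,0,-0.1375,0],[-0.2,0,-0.1375,0],[-0.2,0,-0.1375,0],[-0.2,0,-0.1375,0]],
], lines="1,4")

```text
t: 4.58
position: [0.3763, -0.1716, 0.2087]
tcp_rot: [3.141, -0.002, -0.171]
contact_force: [0.8, -0.5, -0.2]
```

Run:
```python
from tri import *
a=vision.camera("top");b=vision.camera("scene")
cv2.imwrite("pics/f.png",np.hstack([cv2.resize(a[120:300,140:540],(400,180)),cv2.resize(b[160:400,160:480],(320,240))[:180]]))
cv2.imwrite("pics/f.png",np.vstack([cv2.resize(a[140:290,140:540],(800,300)),cv2.resize(b[240:400,160:480],(600,300)) if 0 else cv2.copyMakeBorder(cv2.resize(b[170:390,160:480],(436,300)),0,0,0,364,0)]))
```

```text
(no output)
```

View pics/f.png

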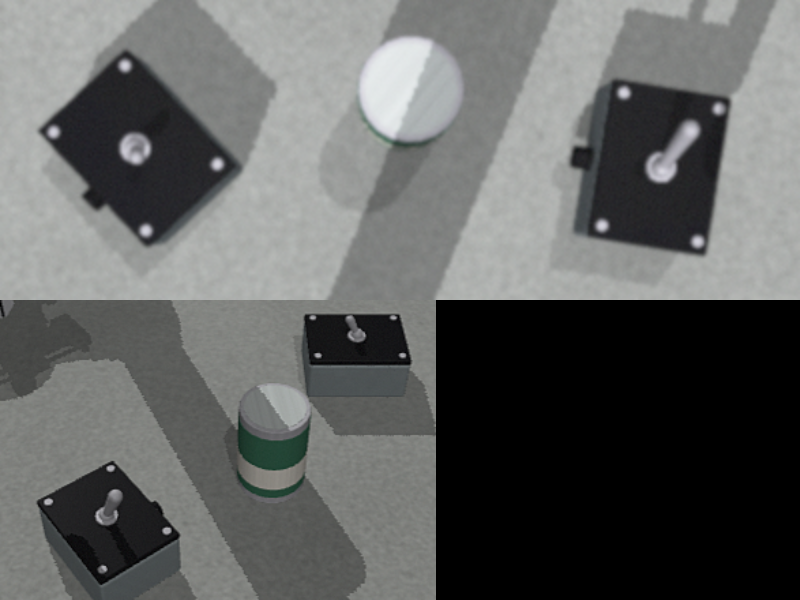

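The bat now leans to box +x (end at about 485,205 in the top view and 244,311 in the scene view). The can and the short bat look unchanged. I'll check the end point in numbers and hand in if it matches.

Run:
```python
from tri import *
X=tri([(485,205)],[(244,311)])[0];print(X)
if np.linalg.norm(X-[.5666,-.2046,.118])<.015: print(ticket.job_done())
```

```text
[ 0.56295526 -0.20335621  0.11899812]
the job is handed in; nothing more can be done
None
```

The long bat is flipped fully to its opposite (+x) side and the job was handed in at about 5 s; the short toggle and the can were not touched.

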